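# Roll a rolling-pin barrel up the loading ramp into its seat

### The job

Push the wooden roller that lies at the foot of the small ramp up the slope with your fingertips, over the crest and into the seat against the stop board, so that it can be bored there. Keep it rolling on the wood with a slow, steady push that stays behind it: it must not run free or roll back down the slope, and it must not be picked up. Leave it resting in the seat and leave the other turned goods standing where they are.

Things in the scene. Friction and masses are not known exactly. Their poses are not given: they have to be found in the camera images.
- cradle: Fixed wooden loading cradle, 300 mm long (x), 164 wide (y); place and heading vary. Origin: centre of its underside, on the table; x points uphill along the ramp, z up. From low to high end: level apron, 9 degree slope, crest, lower seat, stop board. Cheeks 12 mm thick on both sides leave a channel 140 mm wide (y -70 to 70); their tops are 14 to 19 mm above the wood beside them.
- apron (a point): Point on the level apron at the foot of the ramp, cradle x -106, z 10 mm, mid-width. The apron is level at z 10 from cradle x -150 to -70, where the slope begins. A lip 8 mm thick and 6 mm high edges its outer end (x -150 to -142).
- ramp: The sloping board of the cradle, 142 mm long, 140 mm wide, fixed to it, rising from cradle x -70, z 10 mm to the crest. Origin mid-slope on its upper face (cradle x 0, z 21.1); x points uphill along the slope, z square out of its face.
- crest (a point): Middle of the crest, the top edge of the slope: cradle x 70, z 32.2 mm. Beyond it the floor steps down 5 mm into the seat, so a roller pushed over it drops in and stays.
- seat (a point): Middle of the corner between the level seat floor (z 27 mm) and the stop board's face (cradle x 111). The stop board is 18 mm thick, its top at z 72. A seated roller's middle is at cradle x 85 to 87, z 51 mm.
- roller: Plain turned walnut-brown cylinder (rolling-pin barrel, no handles), pale bore mark in each end, 48 mm diameter, 130 mm long, about 0.17 kg, free to roll. Origin at its middle, y along its axis; x and z turn as it rolls. Starts at rest on the apron, middle at cradle x about -113 to -103, z 34, nearly square across the channel. Left alone on the slope it rolls back.
- pawn: Small loose turned wooden figure, 38 mm wide, 62 mm high, beside the cradle. Origin at the centre of its underside. Not to be disturbed.
- eggcup: Loose turned goblet-shaped egg cup, 48 mm wide, 62 mm high, beside the cradle. Origin at the centre of its underside. Not to be disturbed.
- box_round: Loose round lidded box with a knob, 60 mm wide, 61 mm high, beside the cradle. Origin at the centre of its underside. Not to be disturbed.
- mill: Loose pepper mill, 60 mm wide, 150 mm high, on the left of the table. Origin at the centre of its underside. Not to be disturbed.
- candlestick: Loose candlestick, 68 mm wide, 110 mm high, on the right of the table. Origin at the centre of its underside. Not to be disturbed.
- bowl: Loose small wooden bowl, 110 mm wide, 45 mm high, on the left of the table. Origin at the centre of its underside. Not to be disturbed.
- mallet: Loose wooden hammer lying on the right of the table, 260 mm long, head 88 mm across, 26 mm high. Origin under the middle of its length, x from handle to head. Not to be disturbed.
There are look-alikes about, which are no part of the job. What is shaped like the roller but red or turquoise is not meant.

How it is judged:
By the outcome, as a careful person would: the job done as asked, in the order asked, and still so for the second after the job is handed in, with the robot touching nothing.
It also fails if it takes over 42 s, if anything falls off the work surface, if the arm or the gripper's body presses on something with over 40 N, if the wrist force passes 120 N, or if a joint passes its speed limit or range.

### The arm

A 6-joint arm with a two-finger parallel gripper is mounted at the origin on the work surface. World frame = base frame: x ahead of the robot, y to its left, z up, the work surface at z = 0. Lengths are in m, angles in rad, forces in N, time in s.
With the tool pointing down it reaches from about 0.325 to 0.775 m from the base axis. Payload 9.3 kg.
Tool frame: the origin (TCP) lies on the centre line of the jaws, within the pads' length; the fingertips stand ctrl.nose_length ahead of it and the grasp point (between the pads) lies 5 mm behind it (ctrl.nose_length is the distance from the TCP to the fingertips, in m); z points along the fingers, y is the line along which they close (so a half turn about z gives the same grasp; the last joint's range is limited). The gripper opens to 85 mm and grips with 20 to 120 N. Pads are 22 mm wide; open, the fingers measure 114 mm over their backs; the gripper's body (76 mm by 85 mm) begins 54 mm behind the grasp point. The pads swing forward as they close: fully open they stand 13 mm farther back than shut.
Start: joints at [1.121, 0.259, 0.021, 1.334, 0, 1.418], TCP at [0.161, 0.526, 0.245] pointing down, gripper open.
Joint ranges: [-3.04, 3.04], [-0.91, 1.82], [-1.04, 1.36], [-1.92, 1.95], [-1.52, 1.45], [-3.14, 3.14]. Speed limits (rad/s): [2.22, 2.22, 2.79, 3.14, 3.14, 3.14].

### API

Orientations are given as a unit quaternion [x, y, z, w].
In Python, from plant import monitor, vision, ticket, ctrl gives the robot as it stands.
- The arm moves only by the tool drive_tool, never from a script. Its argument "rows" is a list of rows, each an object with "slide": the shift along the tool's x, y, z as a fraction of full scale, a list of three; "roll": the turn about the tool's z as a fraction of full scale. A call has 1 to 12 rows; each row shifts and turns the commanded pose from where the row before left it, along the tool's axes as they then stand; what a row does not reach is not made up. Full scale, the value 1, is 0.06 m for a shift and 10 degrees for a turn. A row lasts 1/8 s, in which the tool goes at most 62.5 mm and 10.7 degrees, less where a joint would pass 70% of its speed; a pose out of reach is approached as far as the arm can. A call with a number of a shift or a turn outside -1 to 1 is refused whole. A call with a gripper value outside its range is refused whole. "jaw" is the opening, from 0 (shut) to 1 (fully open), set as the call begins (left out, the last holds). The fingers move at their own pace and stop on an object; "grip_force" is the grip in N (left out, the last holds). Time passes only in rows, so rows that do not move let the fingers close. It gives the time, the measured TCP pose, the force, the opening and the grip force at its end, in the units of the state.
- monitor.get_state(): the state, without advancing time (a new reading comes with each control period).
- vision.camera(name): name is "side" or "top" or "wrist"; returns the picture (480x640x3 uint8, red, green, blue); there is no depth.
- vision.get_calibration(name): a dict with "intrinsics" (3x3 intrinsics, pixels), "R" (3x3) and "t" (3): a world point X has camera coordinates R X + t. Camera axes: x right, y down, z forward; pixel columns grow to the right and rows downward; lengths in m; the calibration is good to about 2 mm. A picture is of the moment at which its call begins: read the wrist's pose just before it. get_calibration takes no time and is no camera call; for the wrist camera it gives the pose at the moment of the call.
- ticket.sign_off(): hands the job in; it is judged then, once.
The state is a dict: "time_s": time; "qpos": joint angles; "joint_vel": joint speeds; "tau": joint torques, N m; "ee_pos": TCP position; "orientation": TCP orientation; "contact_force": force on the tool from outside, world axes, zero at the start; "moment": the same for the moment, N m; "grip_width": finger opening in m; "finger_force": force on a finger pad.
Only numpy, scipy, OpenCV 4.12 (cv2) and the standard library are available. Lean on these libraries where they do the work, as an engineer would, in place of code of your own. Each camera call takes 0.05 s, during which the arm holds its last target. There are 200 camera calls.

## Working session

There is one attempt and no reset: what is moved stays moved. The work goes in short steps, Python scripts to look and compute and a tool call to move; the robot and the scene stay as the last step left them, time stands still between calls to the robot, and variables do not carry over. Pictures are saved under pics/ and viewed, at most 10 in all, crops included, and the job is handed in when it is done.

Besides the shell and the picture viewer there is one more tool, called after "Call:" as a command line: name --argument value ..., lists and objects as JSON in quotes. drive_tool: Moves the arm, as the interface text tells. Shift numbers are shares of 0.06 m and turn numbers shares of 10 degrees, none past 1 either way. Its arguments: {"type":"object","properties":{"rows":{"type":"array","items":{"type":"object","properties":{"slide":{"type":"array","items":{"type":"number","minimum":-1,"maximum":1}},"roll":{"type":"number","minimum":-1,"maximum":1}}}},"jaw":{"type":"number"},"grip_force":{"type":"number"}},"required":["rows"]}

```bash
mkdir -p pics; python3 - <<'E'
from plant import monitor,vision,ctrl
import cv2,json
s=monitor.get_state()
for n in("top","side"):
    im=vision.camera(n);cv2.imwrite(f"pics/{n}0.png",im[:,:,::-1])
    c=vision.get_calibration(n);print(n,{k:v.tolist() if hasattr(v,'tolist') else v for k,v in c.items()})
print(s,ctrl.nose_length)
E
```

```text
top {'intrinsics': [[616.0771698399225, 0.0, 322.9318635152101], [0.0, 616.0771698399225, 243.33916584567956], [0.0, 0.0, 1.0]], 'R': [[-0.027276465741375728, -0.999618724360005, -0.004289560063234612], [-0.9965410824955138, 0.02752895646860654, -0.07840935820690736], [0.0784975497409257, 0.0021359926559113697, -0.9969120182945158]], 't': [0.027831141462037495, 0.5087285059528736, 1.7426603175354913]}
side {'intrinsics': [[565.3951101444242, 0.0, 321.1197615850679], [0.0, 565.3951101444242, 236.32040150612133], [0.0, 0.0, 1.0]], 'R': [[0.923136406694139, -0.3841487532940052, -0.01577688113964573], [-0.3016201581019972, -0.6981470268542717, -0.6493196509586527], [0.2384207517443882, 0.6041692347655597, -0.7603519454176721]], 't': [-0.4748491818650104, 0.18739755733150307, 1.277867234005646]}
{'time_s': 0.0, 'qpos': array([ 1.12143020e+00,  2.59202410e-01,  2.07595008e-02,  1.33368335e+00,
       -1.68616015e-05,  1.41819360e+00]), 'joint_vel': array([ 0.00099735,  0.0002544 ,  0.00247311, -0.00090113, -0.00261641,
        0.0010228 ]), 'tau': array([ 1.52130113e-03, -5.55635333e+01,  3.44536614e+01,  1.37055878e-02,
       -1.03764783e-04,  8.61304926e-06]), 'ee_pos': array([0.16073256, 0.52572173, 0.24465971]), 'orientation': array([ 1.47837769e-01,  9.89011401e-01, -6.37573745e-04, -1.89084941e-04]), 'contact_force': array([-0.09485334, -0.74772336, -1.2166821 ]), 'moment': array([ 0.03341818,  0.03166991, -0.04043119]), 'finger_force': 0.0, 'grip_width': 0.08568091934011185} 0.014
```

View pics/top0.png

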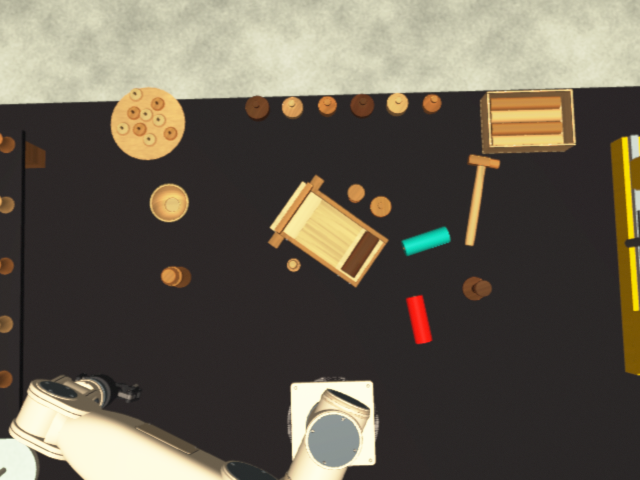

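View pics/side0.png

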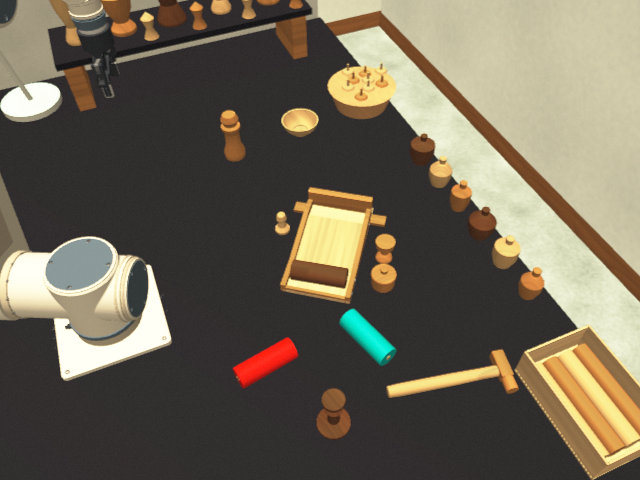

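Candidates: brown roller in the cradle, top (361,255) / side (319,273); red cylinder, top (419,319); turquoise one, top (426,241); the staves in the crate, top (526,115). By the description it is the brown one lying on the apron. I'll check it in a close crop.

```bash
cat > h.py <<'E'
import numpy as np,cv2
from plant import vision
def ray(n,uv,z,c=None):
    c=c or vision.get_calibration(n);R=np.array(c["R"]);t=np.array(c["t"]);K=np.array(c["intrinsics"])
    o=-R.T@t;d=R.T@np.linalg.solve(K,[uv[0],uv[1],1]);return o+d*(z-o[2])/d[2]
def proj(n,X):
    c=vision.get_calibration(n);p=np.array(c["K"] if "K" in c else c["intrinsics"])@(np.array(c["R"])@X+np.array(c["t"]));return p[:2]/p[2]
def roller(im):
    h=cv2.cvtColor(im,cv2.COLOR_RGB2HSV)
    rgb=im.astype(int)
    m=((rgb[...,0]-rgb[...,2]>18)&(rgb[...,0]<120)).astype(np.uint8)
    return m
E
python3 - <<'E'
from h import *
im=cv2.imread("pics/top0.png")[:,:,::-1]
m=roller(im)[165:295,255:400]
cs,_=cv2.findContours(m,0,1);c=max(cs,key=cv2.contourArea)+np.array([255,165])
r=cv2.minAreaRect(c);print("roller",r,ray("top",r[0],.034))
b=cv2.boxPoints(r);print([ray("top",p,.034).round(4).tolist() for p in b])
cv2.imwrite("pics/c0.png",cv2.resize(im[165:295,255:400,::-1],None,fx=4,fy=4,interpolation=cv2.INTER_CUBIC))
# full cradle outline: bright wood
g=(im.max(2)>70).astype(np.uint8)[165:295,255:400]
cs,_=cv2.findContours(g,0,1);c=max(cs,key=cv2.contourArea)+np.array([255,165])
print(cv2.minAreaRect(c))
E
```

```text
roller ((359.8846130371094, 253.42306518554688), (15.254256248474121, 45.76277160644531), 33.6900634765625) [ 0.47665339 -0.09007614  0.034     ]
[[0.4362, -0.0349, 0.034], [0.5424, -0.1102, 0.034], [0.5173, -0.1454, 0.034], [0.4113, -0.07, 0.034]]
((328.3909912109375, 233.65823364257812), (106.50696563720703, 84.41866302490234), 34.562522888183594)
```

View pics/c0.png

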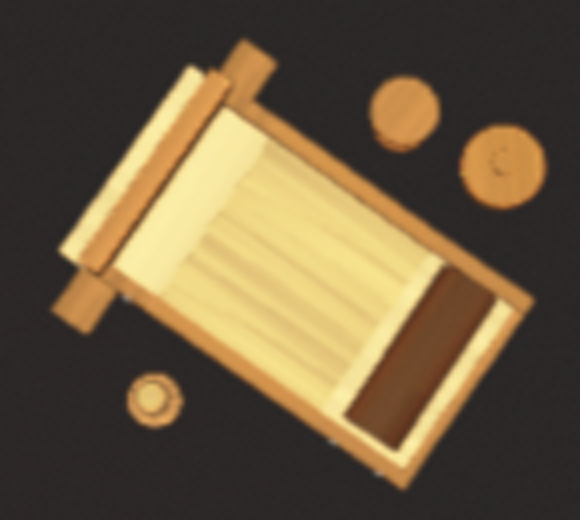

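The crop shows the plain brown cylinder on the apron at crop (421,357), top (360,254). The cheeks, low-end corners (533,300) and (405,488), and crest line (272,145)-(163,292) are clear. The pawn, egg cup and round box stand just outside. This is the roller to push.

```bash
python3 - <<'E'
from h import *
P=lambda u,v,z:ray("top",(u/4+255-.4,v/4+165-.4),z)[:2]
a,b=P(533,300,.026),P(405,488,.026);L=(a+b)/2
c1,c2=P(270,147,.032),P(162,291,.032);C=(c1+c2)/2
s1,s2=P(232,84,.072),P(107,270,.072);S=(s1+s2)/2
an=lambda v:np.degrees(np.arctan2(v[1],v[0])).round(2)
print("low",L,"crest",C,"stop",S)
print("heading mid",an(S-L),an(C-L),"len",np.linalg.norm(S-L),np.linalg.norm(C-L))
print("perp",an(s2-s1)-90,an(b-a)-90,an(c2-c1)-90)
print("cheeks",an(P(255,100,.048)-a),an(P(130,298,.048)-b))
r1,r2,r3,r4=P(445,263,.034),P(497,297,.034),P(397,450,.034),P(345,415,.034)
R=(r1+r2+r3+r4)/4;print("roller",R,an(r4-r1)-90,an(r3-r2)-90,np.linalg.norm(r4-r1),np.linalg.norm(r2-r1))
for n,p,z in(("pawn",(152,392),.05),("egg",(404,108),.06),("box",(503,165),.045)):print(n,P(*p,z))
E
```

```text
low [ 0.44884044 -0.12379167] crest [0.57816999 0.05271443] stop [0.60385558 0.08336092]
heading mid 53.19 53.77 len 0.25873130943151657 0.21881621743604154
perp 54.849999999999994 53.97 51.78999999999999
cheeks 53.08 53.96
roller [ 0.47610868 -0.09003264] 55.0 55.08000000000001 0.12939676767202637 0.044047073050342035
pawn [0.45509767 0.10035468]
egg [ 0.64960642 -0.08210578]
box [ 0.6093359  -0.15170211]
```

Call:
drive_tool --rows '[{"roll":-1},{"roll":-1},{"roll":-1},{"roll":-1},{"roll":-1},{"roll":-1},{"roll":-1},{"roll":-0.1},{"slide":[0.2,-0.85,0]},{"slide":[0.2,-0.85,0]},{"slide":[0.5,-0.85,0]},{"slide":[0.5,-0.85,0]}]' --jaw 1

```text
invalid input at $.rows[0]: expected keys slide, roll
```

Call:
drive_tool --rows '[{"slide":[0,0,0],"roll":-1},{"slide":[0,0,0],"roll":-1},{"slide":[0,0,0],"roll":-1},{"slide":[0,0,0],"roll":-1},{"slide":[0,0,0],"roll":-1},{"slide":[0,0,0],"roll":-1},{"slide":[0,0,0],"roll":-1},{"slide":[0,0,0],"roll":-0.1},{"slide":[0.2,-0.85,0],"roll":0},{"slide":[0.2,-0.85,0],"roll":0},{"slide":[0.5,-0.85,0],"roll":0},{"slide":[0.5,-0.85,0],"roll":0}]' --jaw 1

```text
time_s: 1.6
ee_pos: [0.2769, 0.3365, 0.2451]
orientation: [-0.452, 0.892, -0.0, -0.0]
contact_force: [1.4, 0.5, 0.7]
grip_width: 0.0855
finger_force: 0.0
```

Call:
drive_tool --rows '[{"slide":[0.46,-0.685,0],"roll":0},{"slide":[0.46,-0.685,0],"roll":0},{"slide":[0.46,-0.685,0],"roll":0},{"slide":[0.46,-0.685,0],"roll":0},{"slide":[0.46,-0.685,0],"roll":0},{"slide":[0.46,-0.685,0],"roll":0},{"slide":[0.46,-0.685,0],"roll":0},{"slide":[0.46,-0.685,0],"roll":0},{"slide":[0.46,-0.685,0.5],"roll":0},{"slide":[0.46,-0.685,0.5],"roll":0},{"slide":[0,0,0.5],"roll":0},{"slide":[0,0,0],"roll":0}]'

```text
time_s: 3.1
ee_pos: [0.4455, -0.1267, 0.1535]
orientation: [-0.452, 0.892, 0.002, -0.001]
contact_force: [-0.2, 0.1, 0.7]
grip_width: 0.0857
finger_force: 0.0
```

```bash
python3 - <<'E'
from h import *
from plant import monitor
s=monitor.get_state();print(s["ee_pos"],s["orientation"])
O=np.array([.5375,-.004]);u=np.array([.592,.806]);v=np.array([-.806,.592]);d=s["ee_pos"][:2]-O;print(d@u,d@v)
p=s["ee_pos"]
for dz in(0,-.001,-.014):
  print(dz,[proj("side",p+np.r_[k*.05*v,dz]).round(1).tolist() for k in(1,-1)])
im=vision.camera("side");cv2.imwrite("pics/s1.png",cv2.resize(im[150:330,220:420,::-1],None,fx=4,fy=4)[:600,:800])
im=vision.camera("wrist");cv2.imwrite("pics/w1.png",im[:,:,::-1])
E
```

```text
[ 0.44547569 -0.12669878  0.15351068] [-0.45214231  0.89194274  0.00188693 -0.00138354]
-0.15337360784139106 0.001533911672076074
0 [[290.0, 252.0], [336.0, 260.4]]
-0.001 [[290.1, 252.3], [336.0, 260.7]]
-0.014 [[290.4, 256.1], [336.0, 264.5]]
```

View pics/s1.png

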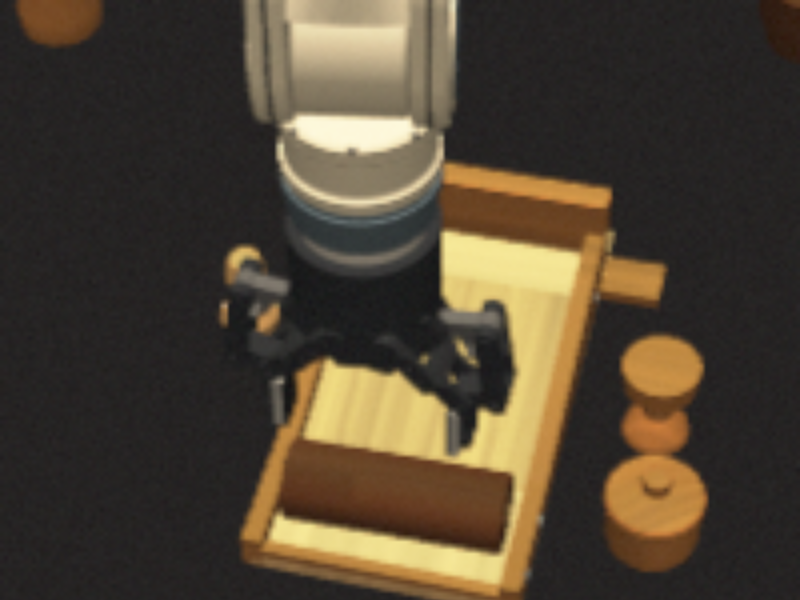

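View pics/w1.png

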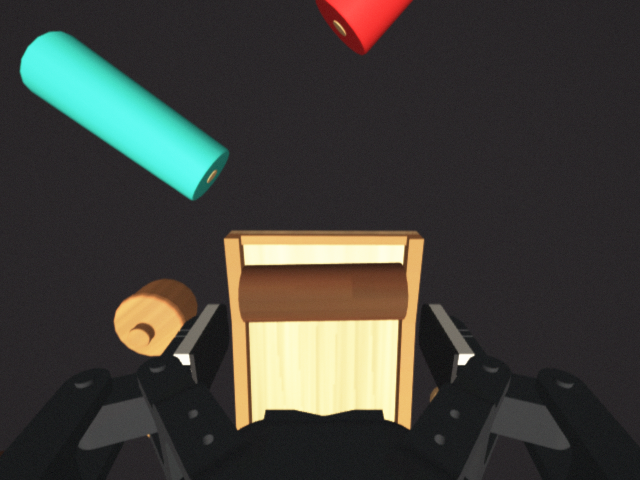

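The side crop shows the open fingertips at crop (278,420) and (458,452), close to TCP height, so open tips reach about 1 mm past the TCP. The wrist view shows the fingers square to and centred on the cradle, with the roller at (324,292) across the channel.

Call:
drive_tool --rows '[{"slide":[0.13,0,0],"roll":0},{"slide":[0,0,0.4],"roll":0},{"slide":[0,0,0.4],"roll":0},{"slide":[0,0,0.4],"roll":0},{"slide":[0,0,0.4],"roll":0},{"slide":[0,0,0.3],"roll":0},{"slide":[0,0,0.1],"roll":0},{"slide":[0,0,0],"roll":0}]'

```text
time_s: 4.2
ee_pos: [0.4424, -0.1332, 0.0359]
orientation: [-0.454, 0.891, -0.0, 0.0]
contact_force: [-0.2, 0.2, -0.6]
grip_width: 0.0852
finger_force: 0.0
```

```bash
python3 - <<'E'
from h import *
from plant import monitor
s=monitor.get_state();print(s["ee_pos"],s["orientation"],s["contact_force"])
O=np.array([.5375,-.004]);u=np.array([.592,.806]);v=np.array([-.806,.592]);d=s["ee_pos"][:2]-O;print(d@u,d@v)
im=vision.camera("side");cv2.imwrite("pics/s2.png",cv2.resize(im[190:315,250:400,::-1],None,fx=4.8,fy=4.8,interpolation=2))
for dz in(0,-.014):
  print(dz,[((proj("side",s["ee_pos"]+np.r_[k*.05*v-.011*u,dz])-[250,190])*4.8).round(0).tolist() for k in(1,-1)])
E
```

```text
[ 0.44241641 -0.13322535  0.03591426] [-4.54006451e-01  8.90998312e-01 -3.27535485e-04  2.08593445e-04] [-0.1544776   0.17770716 -0.61924294]
-0.16044512077268028 0.00013596941826917166
0 [[199.0, 484.0], [406.0, 524.0]]
-0.014 [[201.0, 501.0], [406.0, 541.0]]
```

View pics/s2.png

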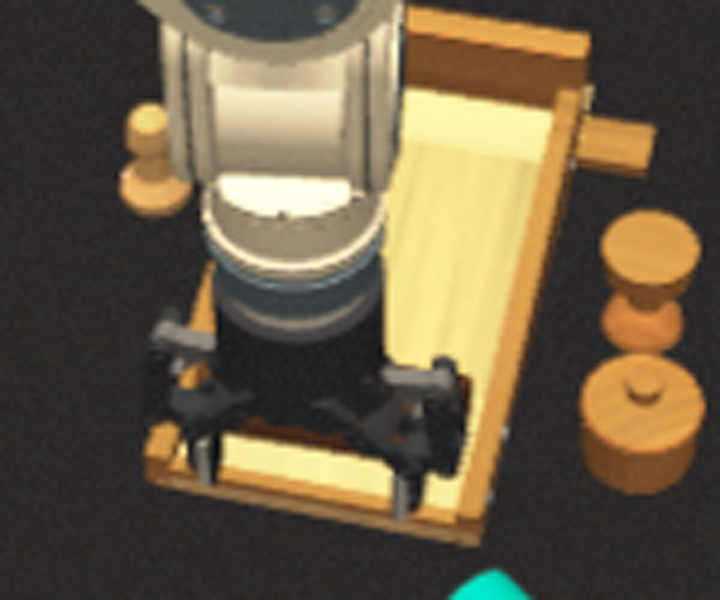

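The side crop shows the tips at (205,483) and (402,520), just outside the lip at TCP height, clear and square behind the roller. Next I lower slightly and close up slowly.

Call:
drive_tool --rows '[{"slide":[0,0,0.13],"roll":0},{"slide":[-0.08,0,0],"roll":0},{"slide":[-0.08,0,0],"roll":0},{"slide":[-0.04,0,0],"roll":0},{"slide":[-0.03,0,0],"roll":0},{"slide":[-0.02,0,0],"roll":0},{"slide":[-0.02,0,0],"roll":0},{"slide":[-0.02,0,0],"roll":0},{"slide":[-0.02,0,0],"roll":0},{"slide":[-0.02,0,0],"roll":0},{"slide":[-0.02,0,0],"roll":0},{"slide":[-0.02,0,0],"roll":0}]'

```text
time_s: 5.75
ee_pos: [0.4553, -0.1151, 0.0275]
orientation: [-0.454, 0.891, 0.0, 0.0]
contact_force: [0.4, -0.6, 0.6]
grip_width: 0.0856
finger_force: 0.1
```

```bash
cat > st.py <<'E'
from h import *
from plant import monitor
import sys
s=monitor.get_state()
O=np.array([.5375,-.004]);u=np.array([.592,.806]);v=np.array([-.806,.592]);d=s["ee_pos"][:2]-O
im=vision.camera("wrist")
print("tcp cradle",d@u,d@v,s["ee_pos"][2],s["contact_force"],s["contact_force"][:2]@u)
m=roller(im);m[:,:200]=0;m[:,440:]=0
cs,_=cv2.findContours(m,0,1);c=max(cs,key=cv2.contourArea);r=cv2.minAreaRect(c);print(r)
z=float(sys.argv[1])
for p in cv2.boxPoints(r):
    q=ray("wrist",p,z)[:2]-O;print((q@u).round(4),(q@v).round(4))
if len(sys.argv)>2: cv2.imwrite(sys.argv[2],im[:,:,::-1])
E
python3 st.py .034 pics/w2.png
```

```text
tcp cradle -0.1382413898384074 0.0005154575287196803 0.02747514882882809 [ 0.44768007 -0.63579649  0.55476073] -0.24742536864830506
((323.4674987792969, 387.42987060546875), (85.84805297851562, 229.0188751220703), 89.10014343261719)
-0.1295 -0.0498
-0.1318 0.049
-0.0842 0.0549
-0.0815 -0.0541
```

View pics/w2.png

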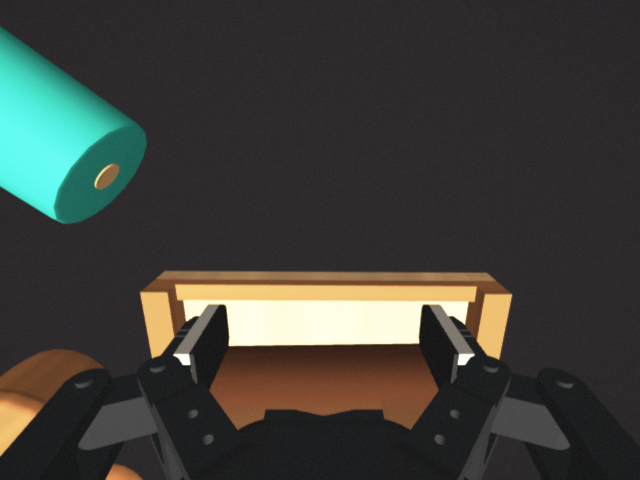

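The wrist view shows the roller's rear edge at row 345 with both finger pads level with it (rows 305–360), so contact is imminent on both sides. I'll push slowly along the apron.

Call:
drive_tool --rows '[{"slide":[-0.03,0,0],"roll":0},{"slide":[-0.04,0,0],"roll":0},{"slide":[-0.04,0,0],"roll":0},{"slide":[-0.04,0,0],"roll":0},{"slide":[-0.04,0,0],"roll":0},{"slide":[-0.04,0,0],"roll":0},{"slide":[-0.04,0,0],"roll":0},{"slide":[-0.04,0,0],"roll":0},{"slide":[-0.04,0,0],"roll":0},{"slide":[-0.04,0,0],"roll":0},{"slide":[-0.04,0,0],"roll":0},{"slide":[-0.03,0,0],"roll":0}]'

```text
time_s: 7.3
ee_pos: [0.4715, -0.0927, 0.0275]
orientation: [-0.454, 0.891, 0.0, -0.0]
contact_force: [0.1, -0.0, 0.3]
grip_width: 0.0853
finger_force: 0.2
```

```bash
python3 st.py .034; python3 - <<'E'
from h import *
im=vision.camera("top");cv2.imwrite("pics/t3.png",cv2.resize(im[165:295,255:400,::-1],None,fx=4,fy=4,interpolation=2))
E
```

```text
tcp cradle -0.11055691421753747 0.0006928299617401668 0.027456713908085073 [ 0.05380203 -0.04581727  0.25743755] -0.0050779172521598775
((323.3072814941406, 383.36468505859375), (96.6695785522461, 228.98126220703125), 88.20072937011719)
-0.1057 -0.0497
-0.1097 0.048
-0.0568 0.0553
-0.0519 -0.0538
```

View pics/t3.png

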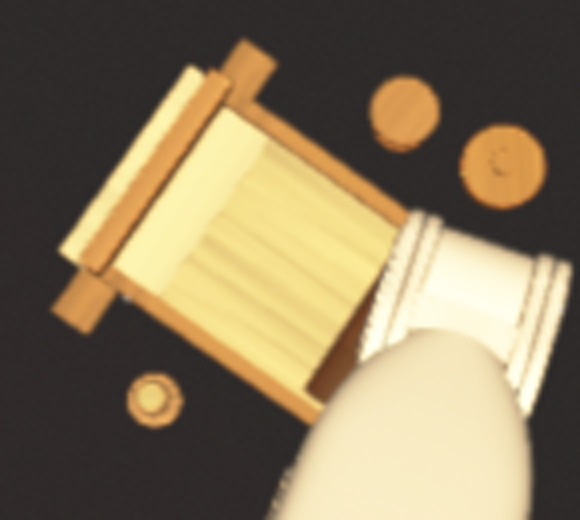

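```bash
python3 - <<'E'
from h import *
O=np.array([.5375,-.004]);u=np.array([.592,.806]);v=np.array([-.806,.592])
w=vision.camera("wrist");ws={"now":w,"before":cv2.imread("pics/w2.png")[:,:,::-1]}
for k,i in ws.items():
    m=roller(i);print(k,[(c,int(np.argmax(m[:,c]>0)),[int(r) for r in np.nonzero(m[:,c])[0][:3]]) for c in(240,280,320,360,400)])
c=vision.get_calibration("wrist");o=-np.array(c["R"]).T@np.array(c["t"]);print("cam cradle x",(o[:2]-O)@u,o[2])
def front(im):
    out=[]
    for y in(.03,.04,.05,.055,.06):
        xs=np.arange(-.11,0,.0005);val=[]
        for x in xs:
            X=np.r_[O+x*u+y*v,.040];p=proj("top",X);val.append(cv2.getRectSubPix(im,(1,1),(float(p[0]),float(p[1])))[0,0,0])
        val=np.array(val,int);b=np.nonzero(val<140)[0];out.append(xs[b[-1]].round(4) if len(b) else None)
    return out
print("front0",front(np.ascontiguousarray(cv2.imread("pics/top0.png")[:,:,::-1])),"now",front(np.ascontiguousarray(vision.camera("top"))))
E
```

```text
now [(240, 218, [218, 223, 224]), (280, 218, [218, 219, 220]), (320, 218, [218, 219, 224]), (360, 219, [219, 224, 225]), (400, 219, [219, 220, 221])]
before [(240, 271, [271, 281, 282]), (280, 271, [271, 281, 282]), (320, 271, [271, 281, 282]), (360, 271, [271, 281, 282]), (400, 272, [272, 281, 282])]
cam cradle x -0.18948792660918795 0.1563339087944934
front0 [np.float64(-0.0845), np.float64(-0.085), np.float64(-0.0855), np.float64(-0.0855), np.float64(-0.0855)] now [np.float64(-0.051), np.float64(-0.051), np.float64(-0.0515), np.float64(-0.0515), np.float64(-0.052)]
```

The top crop shows the roller's front edge from (375,285) to (308,385), still straight across. It has moved 34 mm to cradle x about −75 mm, and the TCP sits 35.5 mm behind its middle, so the fingers are in contact. Now I go up the slope, raising the tool 0.16 mm per mm.

Call:
drive_tool --rows '[{"slide":[-0.03,0,0],"roll":0},{"slide":[-0.05,0,-0.008],"roll":0},{"slide":[-0.05,0,-0.008],"roll":0},{"slide":[-0.05,0,-0.008],"roll":0},{"slide":[-0.05,0,-0.008],"roll":0},{"slide":[-0.05,0,-0.008],"roll":0},{"slide":[-0.05,0,-0.008],"roll":0},{"slide":[-0.05,0,-0.008],"roll":0},{"slide":[-0.05,0,-0.008],"roll":0},{"slide":[-0.05,0,-0.008],"roll":0},{"slide":[-0.05,0,-0.008],"roll":0},{"slide":[-0.05,0,-0.008],"roll":0}]'

```text
time_s: 9.0
ee_pos: [0.492, -0.0645, 0.0328]
orientation: [-0.454, 0.891, 0.0, 0.0]
contact_force: [-2.3, -1.8, 2.0]
grip_width: 0.0855
finger_force: 1.3
```

```bash
cat > fr.py <<'E'
from h import *
from plant import monitor
import sys
z0=float(sys.argv[1])
O=np.array([.5375,-.004]);u=np.array([.592,.806]);v=np.array([-.806,.592])
s=monitor.get_state();d=s["ee_pos"][:2]-O;x0=d@u+.0355
im=np.ascontiguousarray(vision.camera("top"))
print("tcp",d@u,d@v,s["ee_pos"][2],"F",s["contact_force"],"expected centre",x0)
for y in(-.05,-.03,0,.02,.03,.04,.05,.055,.06):
    xs=np.arange(x0-.01,x0+.05,.0005)
    val=np.array([cv2.getRectSubPix(im,(1,1),tuple(map(float,proj("top",np.r_[O+x*u+y*v,z0]))))[0,0].astype(int) for x in xs])
    b=np.nonzero((val[:,0]<140)&(val[:,0]-val[:,2]>18))[0];print(y,(xs[b[-1]]-.024).round(4) if len(b) else None)
cv2.imwrite("pics/last.png",cv2.resize(im[165:295,255:400,::-1],None,fx=4,fy=4,interpolation=2))
E
python3 fr.py .043
```

```text
tcp -0.07569685974624295 0.000852432458623071 0.03280566953292546 F [-2.33302139 -1.79125119  2.01743913] expected centre -0.04019685974624295
-0.05 None
-0.03 None
0 None
0.02 -0.0412
0.03 -0.0412
0.04 -0.0412
0.05 -0.0412
0.055 -0.0417
0.06 -0.0417
```

Call:
drive_tool --rows '[{"slide":[-0.05,0,-0.008],"roll":0},{"slide":[-0.05,0,-0.008],"roll":0},{"slide":[-0.05,0,-0.008],"roll":0},{"slide":[-0.05,0,-0.008],"roll":0},{"slide":[-0.05,0,-0.008],"roll":0},{"slide":[-0.05,0,-0.008],"roll":0},{"slide":[-0.05,0,-0.008],"roll":0},{"slide":[-0.05,0,-0.008],"roll":0},{"slide":[-0.05,0,-0.008],"roll":0},{"slide":[-0.05,0,-0.008],"roll":0},{"slide":[-0.05,0,-0.008],"roll":0},{"slide":[-0.05,0,-0.008],"roll":0}]'

```text
time_s: 10.55
ee_pos: [0.5131, -0.0354, 0.0385]
orientation: [-0.454, 0.891, 0.0, -0.0]
contact_force: [-3.3, -3.7, 3.2]
grip_width: 0.0856
finger_force: 2.2
```

```bash
python3 fr.py .049
```

```text
tcp -0.03971678277141139 0.001075218535274267 0.03852909534402777 F [-3.32298769 -3.71269905  3.23646871] expected centre -0.004216782771411395
-0.05 None
-0.03 None
0 None
0.02 None
0.03 -0.0057
0.04 -0.0052
0.05 -0.0052
0.055 -0.0057
0.06 -0.0057
```

```bash
python3 - <<'E'
from h import *
cv2.imwrite("pics/wa.png",vision.camera("wrist")[:,:,::-1])
E
```

Call:
drive_tool --rows '[{"slide":[-0.03,0,-0.005],"roll":0},{"slide":[-0.03,0,-0.005],"roll":0}]'

```text
time_s: 10.9
ee_pos: [0.5151, -0.0327, 0.0391]
orientation: [-0.454, 0.891, -0.0, -0.0]
contact_force: [-1.9, -3.9, 3.7]
grip_width: 0.0856
finger_force: 2.2
```

```bash
python3 - <<'E'
from h import *
cv2.imwrite("pics/wb.png",vision.camera("wrist")[:,:,::-1])
g=[cv2.GaussianBlur(cv2.imread(f"pics/{n}.png"),(0,0),1.2).astype(np.float32).sum(2)[345:408,240:400] for n in("wa","wb")]
g=[x-cv2.GaussianBlur(x,(0,0),8) for x in g]
print([x.std() for x in g],(g[0]-g[1]).std())
T=g[0][18:45,20:140]
r=cv2.matchTemplate(g[1],T,cv2.TM_CCOEFF_NORMED);print(r[:,15:26].max(1).round(2))
E
```

```text
[np.float32(4.0491395), np.float32(3.9798312)] 2.1210063
[ 0.17  0.29  0.31  0.32  0.31  0.29  0.27  0.23  0.21  0.21  0.23  0.25
  0.28  0.3   0.31  0.31  0.33  0.35  0.32  0.26  0.18  0.13  0.08  0.04
  0.01 -0.02 -0.02 -0.04 -0.01  0.03  0.04  0.03  0.03  0.03  0.03  0.05
  0.06]
```

```bash
python3 - <<'E'
from h import *
o=[]
for n in("w2","wa","wb"):
    x=cv2.GaussianBlur(cv2.imread(f"pics/{n}.png"),(0,0),1)[340:415,215:430].astype(np.float32)
    x=(x/(x.mean(1,keepdims=True)+1)*110).clip(0,255).astype(np.uint8);x=((x.astype(float)-110)*4+128).clip(0,255).astype(np.uint8)
    o.append(cv2.resize(x,None,fx=2.6,fy=2.6))
cv2.imwrite("pics/tx.png",np.vstack(o))
E
```

```text
(no output)
```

View pics/tx.png

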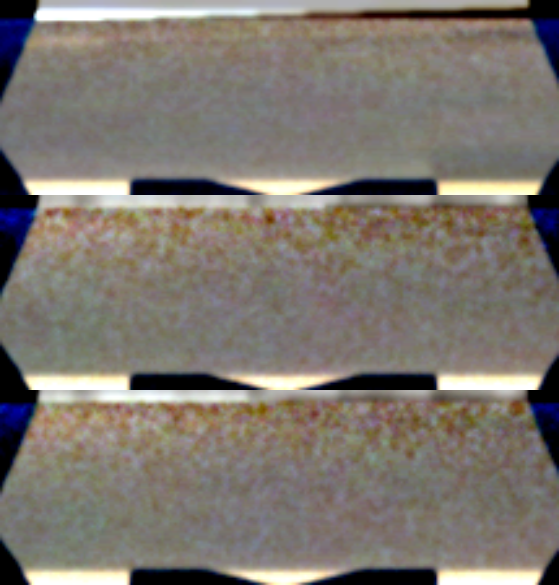

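The montage shows no usable grain on the roller. The dark patch at the right of the first strip (430,160) is gone in the later ones, so the roller has turned. I keep pushing.

Call:
drive_tool --rows '[{"slide":[-0.05,0,-0.008],"roll":0},{"slide":[-0.05,0,-0.008],"roll":0},{"slide":[-0.05,0,-0.008],"roll":0},{"slide":[-0.05,0,-0.008],"roll":0},{"slide":[-0.05,0,-0.008],"roll":0},{"slide":[-0.05,0,-0.008],"roll":0},{"slide":[-0.05,0,-0.008],"roll":0},{"slide":[-0.05,0,-0.008],"roll":0},{"slide":[-0.05,0,-0.008],"roll":0},{"slide":[-0.05,0,-0.008],"roll":0},{"slide":[-0.05,0,-0.008],"roll":0},{"slide":[-0.05,0,-0.008],"roll":0}]'

```text
time_s: 12.45
ee_pos: [0.5364, -0.0033, 0.0449]
orientation: [-0.454, 0.891, 0.0, 0.0]
contact_force: [-2.6, -3.3, 4.1]
grip_width: 0.0854
finger_force: 2.3
```

```bash
python3 fr.py .055
```

```text
tcp -9.656983365740173e-05 0.0012365468038341772 0.044918936082310026 F [-2.60672807 -3.31825882  4.06018977] expected centre 0.03540343016634259
-0.05 None
-0.03 None
0 None
0.02 None
0.03 None
0.04 None
0.05 0.0339
0.055 0.0339
0.06 0.0344
```

Call:
drive_tool --rows '[{"slide":[-0.05,0,-0.008],"roll":0},{"slide":[-0.05,0,-0.008],"roll":0},{"slide":[-0.05,0,-0.008],"roll":0},{"slide":[-0.05,0,-0.008],"roll":0},{"slide":[-0.05,0,-0.008],"roll":0},{"slide":[-0.05,0,-0.008],"roll":0},{"slide":[-0.05,0,-0.008],"roll":0},{"slide":[-0.05,0,-0.008],"roll":0},{"slide":[-0.04,0,-0.006],"roll":0},{"slide":[-0.03,0,-0.003],"roll":0},{"slide":[-0.03,0,0],"roll":0},{"slide":[-0.02,0,0],"roll":0}]'

```text
time_s: 14.0
ee_pos: [0.5547, 0.0219, 0.0492]
orientation: [-0.454, 0.891, 0.0, 0.0]
contact_force: [-0.1, -1.6, 0.6]
grip_width: 0.0853
finger_force: 0.8
```

```bash
python3 fr.py .058
```

```text
tcp 0.031058371313104655 0.0014090404770855179 0.04922293302265818 F [-0.13207232 -1.58452512  0.62742115] expected centre 0.06655837131310466
-0.05 None
-0.03 None
0 None
0.02 0.0886
0.03 0.0886
0.04 0.0891
0.05 0.0886
0.055 0.0881
0.06 0.0881
```

Call:
drive_tool --rows '[{"slide":[-0.03,0,0],"roll":0},{"slide":[-0.03,0,0],"roll":0},{"slide":[-0.03,0,0],"roll":0},{"slide":[-0.03,0,0],"roll":0},{"slide":[-0.03,0,0.01],"roll":0},{"slide":[-0.03,0,0.01],"roll":0},{"slide":[-0.03,0,0.01],"roll":0},{"slide":[-0.03,0,0.01],"roll":0},{"slide":[-0.02,0,0],"roll":0},{"slide":[0,0,0],"roll":0}]'

```text
time_s: 15.3
ee_pos: [0.5639, 0.0344, 0.0468]
orientation: [-0.454, 0.891, 0.0, -0.0]
contact_force: [-0.1, -0.1, 0.1]
grip_width: 0.0855
finger_force: 0.0
```

```bash
python3 - <<'E'
from h import *
from plant import monitor
O=np.array([.5375,-.004]);u=np.array([.592,.806]);v=np.array([-.806,.592])
s=monitor.get_state();print((s["ee_pos"][:2]-O)@u,s["ee_pos"][2],s["contact_force"],s["finger_force"])
im=vision.camera("top")
for y in(-.05,.02,.05):
  print(y,[(round(float(x),3),im[tuple(proj("top",np.r_[O+x*u+y*v,.06]).round().astype(int)[::-1])].tolist()) for x in np.arange(.06,.125,.005)])
im=vision.camera("side");cv2.imwrite("pics/s9.png",cv2.resize(im[170:295,250:400,::-1],None,fx=4.8,fy=4.8,interpolation=2))
E
```

```text
0.04656789340513641 0.046830844135908045 [-0.14357881 -0.10837272  0.12325885] 0.0
-0.05 [(0.06, [252, 244, 210]), (0.065, [254, 249, 221]), (0.07, [254, 250, 224]), (0.075, [254, 252, 231]), (0.08, [254, 253, 233]), (0.085, [254, 253, 232]), (0.09, [254, 252, 231]), (0.095, [254, 252, 229]), (0.1, [254, 251, 227]), (0.105, [254, 251, 225]), (0.11, [254, 250, 223]), (0.115, [254, 249, 221]), (0.12, [254, 249, 220])]
0.02 [(0.06, [248, 234, 192]), (0.065, [248, 234, 192]), (0.07, [247, 233, 192]), (0.075, [247, 233, 191]), (0.08, [247, 232, 191]), (0.085, [246, 231, 189]), (0.09, [245, 229, 186]), (0.095, [240, 223, 179]), (0.1, [234, 215, 171]), (0.105, [234, 220, 176]), (0.11, [251, 246, 219]), (0.115, [240, 232, 194]), (0.12, [254, 252, 230])]
0.05 [(0.06, [248, 235, 193]), (0.065, [248, 235, 194]), (0.07, [248, 234, 194]), (0.075, [248, 234, 192]), (0.08, [247, 233, 191]), (0.085, [246, 231, 189]), (0.09, [244, 228, 184]), (0.095, [241, 224, 179]), (0.1, [228, 206, 162]), (0.105, [200, 176, 140]), (0.11, [151, 125, 95]), (0.115, [216, 147, 78]), (0.12, [219, 154, 83])]
```

View pics/s9.png

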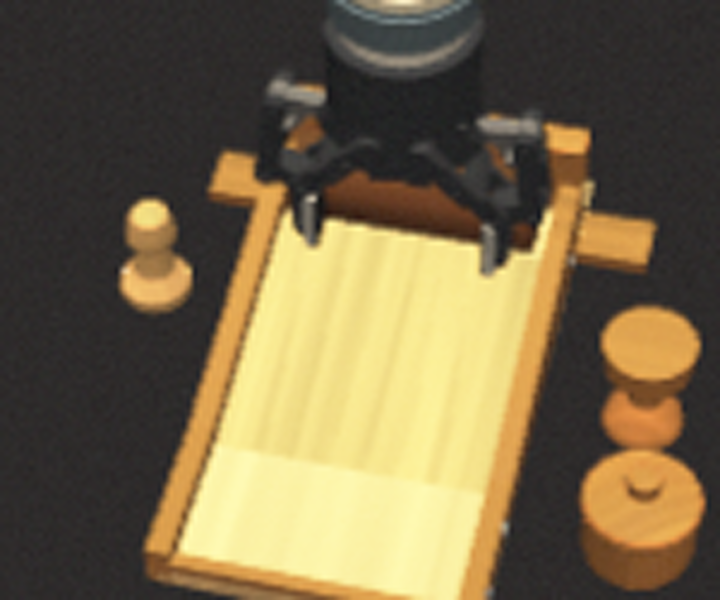

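The side crop shows the ramp empty. The roller lies square behind the fingers by the stop board, its lower edge running from (325,210) to (530,240). I'll nudge gently to confirm it's seated, then back off and look.

Call:
drive_tool --rows '[{"slide":[-0.02,0,0],"roll":0},{"slide":[-0.02,0,0],"roll":0},{"slide":[-0.015,0,0],"roll":0},{"slide":[0,0,0],"roll":0}]'

```text
time_s: 15.9
ee_pos: [0.5658, 0.0371, 0.0469]
orientation: [-0.454, 0.891, -0.0, 0.0]
contact_force: [1.4, 0.1, -0.1]
grip_width: 0.0852
finger_force: 0.0
```

Call:
drive_tool --rows '[{"slide":[0.1,0,0],"roll":0},{"slide":[0.3,0,0],"roll":0},{"slide":[0.4,0,0],"roll":0},{"slide":[0.3,0,-0.3],"roll":0},{"slide":[0.2,0,-0.6],"roll":0},{"slide":[0.2,0,-0.8],"roll":0},{"slide":[0.4,0,-0.8],"roll":0},{"slide":[0.6,0,-0.6],"roll":0},{"slide":[0.6,0,0],"roll":0},{"slide":[0.6,0,0],"roll":0},{"slide":[0.4,0,0],"roll":0},{"slide":[0,0,0],"roll":0}]'

```text
time_s: 17.4
ee_pos: [0.4199, -0.1632, 0.2341]
orientation: [-0.453, 0.892, -0.001, 0.0]
contact_force: [0.2, 0.5, -0.2]
grip_width: 0.0858
finger_force: 0.0
```

```bash
python3 - <<'E'
from h import *
O=np.array([.5375,-.004]);u=np.array([.592,.806]);v=np.array([-.806,.592])
for n,z in(("side",.051),("top",.051)):
    im=vision.camera(n);cv2.imwrite(f"pics/{n}9.png",im[:,:,::-1])
    for y in(-.05,-.02,.02,.05):
        xs=np.arange(.03,.13,.004)
        print(n,y,[int(im[tuple(proj(n,np.r_[O+x*u+y*v,z]).round().astype(int)[::-1])][0]) for x in xs])
a,b=[cv2.imread(f"pics/{n}.png").astype(int) for n in("side0","side9")]
for nm,(r,c) in dict(pawn=(224,282),egg=(248,385),box=(278,383)).items():print(nm,abs(a-b)[r-18:r+18,c-14:c+14].mean())
E
```

```text
side -0.05 [224, 221, 223, 222, 223, 223, 95, 53, 60, 65, 74, 85, 90, 95, 97, 109, 108, 103, 101, 103, 104, 106, 100, 100, 99]
side -0.02 [40, 47, 37, 38, 38, 151, 70, 45, 57, 65, 73, 82, 91, 95, 100, 105, 109, 106, 106, 103, 107, 107, 102, 101, 102]
side 0.02 [39, 26, 42, 46, 84, 117, 122, 124, 57, 66, 77, 85, 89, 94, 100, 107, 109, 107, 108, 106, 104, 107, 103, 102, 103]
side 0.05 [30, 27, 28, 21, 21, 24, 28, 23, 27, 24, 29, 26, 28, 23, 22, 25, 22, 25, 27, 24, 30, 42, 35, 46, 52]
top -0.05 [221, 221, 219, 218, 220, 219, 218, 217, 186, 131, 80, 98, 102, 100, 99, 99, 99, 102, 101, 100, 83, 120, 190, 193, 185]
top -0.02 [225, 224, 223, 223, 223, 223, 222, 222, 204, 112, 81, 94, 101, 101, 101, 100, 100, 103, 101, 97, 81, 99, 192, 190, 183]
top 0.02 [203, 203, 202, 203, 205, 202, 200, 199, 196, 122, 86, 96, 103, 103, 103, 102, 100, 103, 101, 100, 88, 118, 186, 191, 184]
top 0.05 [223, 224, 224, 224, 224, 224, 224, 224, 207, 156, 82, 94, 98, 103, 103, 103, 99, 102, 101, 101, 94, 102, 195, 190, 182]
pawn 41.04993386243386
egg 21.644510582010582
box 23.31547619047619
```

```bash
python3 - <<'E'
from h import *
a,b=[cv2.imread(f"pics/{n}.png")[:,:,::-1] for n in("top0","top9")]
for nm,(c,r) in dict(pawn=(293,265),egg=(356,193),box=(381,206),red=(419,319),turq=(426,241),candle=(477,288),mill=(175,276)).items():
    o=[]
    for im in(a,b):
        k=22 if nm in("red","turq") else 10
        m=(im[r-k:r+k,c-k:c+k].max(2)>75).astype(np.uint8);M=cv2.moments(m,True);o.append((round(M["m10"]/M["m00"],1),round(M["m01"]/M["m00"],1),M["m00"]))
    print(nm,o)
from plant import monitor;print(monitor.get_state()["time_s"])
E
```

```text
pawn [(10.1, 9.6, 165.0), (10.3, 9.5, 159.0)]
egg [(9.5, 9.8, 275.0), (9.5, 9.8, 268.0)]
box [(9.4, 9.8, 355.0), (9.4, 9.9, 352.0)]
red [(21.7, 21.6, 821.0), (15.6, 22.0, 1410.0)]
turq [(21.6, 21.6, 776.0), (21.4, 27.2, 1392.0)]
candle [(9.3, 9.6, 367.0), (9.2, 9.6, 349.0)]
mill [(9.5, 9.7, 384.0), (9.5, 9.8, 379.0)]
17.5
```

```bash
python3 -c "
from plant import ticket;print(ticket.sign_off())"
```

```text
the job is handed in; nothing more can be done
None
```

I pushed the walnut roller up the ramp and into the seat, where it lies square against the stop board, and handed the job in at about 17.5 s; the other goods I could check had not moved, but I could not confirm that it rolled rather than slid all the way up.

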